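# Put the dental cast away in the free box

### The job

Put the plaster dental cast that stands on the grey mat into whichever of the two open boxes is empty: set it down gently on the box's floor, teeth up, do not drop it. Then close that box's lid fully. Leave the other box open with its cast in place, and do not disturb the bottle, jar, brush and phone.

Things in the scene. Friction and masses are not known exactly. Their poses are not given: they have to be found in the camera images.
- cast: the loose plaster dental cast to put away, standing on the grey mat between the boxes: a beige horseshoe model, 52 mm along its x, 62 mm along its y, 34 mm tall with the teeth, about 130 g. Its base block is 18 mm tall with flat upright faces at x = -26 mm (40 mm wide, front-teeth side) and x = +26 mm (62 mm wide), good to grip across. Origin: centre of the underside; z up through the teeth.
- stored_cast: a very similar plaster cast (50 by 60 by 33 mm) that already stands in one of the two boxes, on its floor. Origin: centre of the underside; z up through the teeth.
- box_a: one of two identical grey plastic model boxes, fixed to the bench: 134 mm (x) by 150 mm (y) outside, 62 mm tall, walls and floor 5 mm thick, open on top, with a flat lid hinged along the rim of its +x side. Origin: centre of the underside, on the bench; z up; y runs along the hinge. Either box may be the one that already holds a cast.
- box_b: one of two identical grey plastic model boxes, fixed to the bench: 134 mm (x) by 150 mm (y) outside, 62 mm tall, walls and floor 5 mm thick, open on top, with a flat lid hinged along the rim of its +x side. Origin: centre of the underside, on the bench; z up; y runs along the hinge. Either box may be the one that already holds a cast.
- lid_a (a joint): hinge angle of box_a's lid in rad: 0 = closed flat on the rim, 1.57 = upright, grows as it opens (starts between 1.6 and 1.88, leaning back away from the box). The hinge is stiff: the lid stays where it is left and must be moved all the way (about 1 N at its free edge).
- lid_b (a joint): hinge angle of box_b's lid in rad: 0 = closed flat on the rim, 1.57 = upright, grows as it opens (starts between 1.6 and 1.88, leaning back away from the box). The hinge is stiff: the lid stays where it is left and must be moved all the way (about 1 N at its free edge).
- lid_a_hinge (a point): point on the hinge axis of box_a's lid, at the middle of the hinge; the frame turns with the lid: y along the hinge, -x along the lid from the hinge to its free edge, z out of its outer face. The lid is a flat plate, 134 mm from hinge to free edge, 150 mm wide, 6 mm thick, with a thumb tab 50 mm wide sticking out 17 mm past the middle of the free edge
- lid_b_hinge (a point): point on the hinge axis of box_b's lid, at the middle of the hinge; the frame turns with the lid: y along the hinge, -x along the lid from the hinge to its free edge, z out of its outer face. The lid is a flat plate, 134 mm from hinge to free edge, 150 mm wide, 6 mm thick, with a thumb tab 50 mm wide sticking out 17 mm past the middle of the free edge
- lid_a_edge (a point): middle of the free edge of box_a's lid, where the thumb tab begins, 134 mm from the hinge, on the outer face (the face on top when closed); same axes as the hinge point
- lid_b_edge (a point): middle of the free edge of box_b's lid, where the thumb tab begins, 134 mm from the hinge, on the outer face (the face on top when closed); same axes as the hinge point
- dropper: bystander: white plastic bottle, 38 mm across, 100 mm tall, standing beyond the mat. Origin: centre of the underside
- jar: bystander: white jar, 52 mm across, 55 mm tall, standing beyond the mat. Origin: centre of the underside
- brush: bystander: brush, 170 mm long, lying on the bench at the left. Origin: underside, at its middle; x along it
- phone: bystander: black phone, 145 by 72 by 9 mm, lying on the bench at the right. Origin: centre of the underside
Things that resemble listed ones, but are neither listed nor needed, are in the scene too. Leave any pink or turquoise look-alike of the box_a alone.

How it is judged:
By the outcome, as a careful person would: the job done as asked, in the order asked, and still so for the second after the job is handed in, with the robot touching nothing.
It also fails if it takes over 58 s, if anything falls off the work surface, if the arm or the gripper's body presses on something with over 40 N, if the wrist force passes 120 N, or if a joint passes its speed limit or range.

### The arm

A 6-joint arm with a two-finger parallel gripper is mounted at the origin on the work surface. World frame = base frame: x ahead of the robot, y to its left, z up, the work surface at z = 0. Lengths are in mm, angles in rad, forces in N, time in s.
With the tool pointing down it reaches from about 275 to 750 mm from the base axis. Payload 10.2 kg.
Tool frame: the origin (TCP) lies midway between the tips of the shut fingers; the grasp point (between the pads) lies 19 mm behind it; z points along the fingers, y is the line along which they close (so a half turn about z gives the same grasp; the last joint's range is limited). The gripper opens to 85 mm and grips with 20 to 120 N. Pads are 22 mm wide; open, the fingers measure 114 mm over their backs; the gripper's body (76 mm by 85 mm) begins 54 mm behind the grasp point. The pads swing forward as they close: fully open they stand 13 mm farther back than shut.
Start: joints at [-1.539, 0.313, 1.498, -0, 1.331, -0.223], TCP at [132.314, -508.059, 231.294] pointing down, gripper open.
Joint ranges: [-2.94, 2.94], [-0.97, 2.17], [0.19, 2.56], [-1.23, 4.37], [0.02, 3.11], [-2.88, 2.88]. Speed limits (rad/s): [2.39, 2.39, 3.01, 3.14, 3.14, 3.14].

### API

Orientations are given as [roll, pitch, yaw] about the fixed x, y, z axes, in that order (R = Rz(yaw) Ry(pitch) Rx(roll)).
In Python, from workcell import readout, vision, ticket, nets gives the robot as it stands.
- The arm moves only by the tool jog_arm, never from a script. Its argument "plan" is a list of rows, each a list of 6 numbers: the shift along the tool's x, y, z in mm, then the turn, a rotation vector about the tool's x, y, z in rad. In form: [[tx, ty, tz, rx, ry, rz], ...]. A call has 1 to 20 rows; each row shifts and turns the commanded pose from where the row before left it, along the tool's axes as they then stand; what a row does not reach is not made up. A row lasts 1/12 s, in which the tool goes at most 41.7 mm and 7.16 degrees, less where a joint would pass 70% of its speed; a pose out of reach is approached as far as the arm can. A call is refused whole if a number of a shift passes 41.7 or a number of a turn 0.125, either way. A call with a gripper value outside its range is refused whole. "hand" is the finger opening in mm, from 0 to 85.4, set as the call begins (left out, the last holds). The fingers move at their own pace and stop on an object; the grip force is fixed at half the most. Time passes only in rows, so rows that do not move let the fingers close. It gives the time, the measured TCP pose, the force, the opening and the grip force at its end, in the units of the state.
- readout.get_state(): the state, without advancing time (a new reading comes with each control period).
- vision.camera(name): name is "scene" or "top" or "wrist"; returns a dict with "frame" (420x560x3 uint8, red, green, blue), "K" (3x3 intrinsics, pixels), "k1" (the pictures are not rectified: a ray, as slopes to the right and down, at radius r is drawn at 1 + k1 r^2 times it, then the intrinsics apply), "view" (4x4, takes a point from world to camera coordinates). Camera axes: x right, y down, z forward; pixel columns grow to the right and rows downward; lengths in mm; the calibration is good to about 2 mm. A picture is of the moment at which its call begins. There is no depth.
- ticket.job_done(): hands the job in; it is judged then, once.
Trained networks look in a picture, given as the dict that the camera call returned (one of the last four; its "shot" number tells which), for a name from the list of things; names that differ only in an ending like _2 or _b are one class to them, and where a whole thing is asked for, a point or a joint stands for the part that bears it (a point fixed in the world has none). Each returns a list of dicts, best first, with "score" (0 to 1); they miss things now and then, are a little off and sometimes report something else, mostly with a low value. They report only what shows in the picture. A call takes as long as a camera call. They do not tell look-alikes from the thing itself.
- nets.boxes_of(picture, query): "rect" ([left, top, right, bottom] in pixels, round what is visible of it).
- nets.outline_of(picture, query): "pixels" (420x560 bool, what is visible of it) and "rect" ([left, top, right, bottom] in pixels, round what is visible of it).
- nets.spot_point(picture, query): "at" ([row, column] in pixels: a listed point, or the origin of a listed thing).
The state is a dict: "time": time; "joint_positions": joint angles; "joint_vel": joint speeds; "effort": joint torques, N m; "eef_pos": TCP position; "tool_rot": TCP orientation; "ft_force": force on the tool from outside, world axes, zero at the start; "moment": the same for the moment, N m; "finger_gap": finger opening in mm; "finger_force": force on a finger pad.
Only numpy, scipy, OpenCV 4.12 (cv2) and the standard library are available. Lean on these libraries where they do the work, as an engineer would, in place of code of your own. Each camera call takes 0.05 s, during which the arm holds its last target. There are 200 camera calls.

## Working session

There is one attempt and no reset: what is moved stays moved. The work goes in short steps, Python scripts to look and compute and a tool call to move; the robot and the scene stay as the last step left them, time stands still between calls to the robot, and variables do not carry over. Pictures are saved under pics/ and viewed, at most 10 in all, crops included, and the job is handed in when it is done.

Besides the shell and the picture viewer there is one more tool, called after "Emit:" by a JSON object that holds its "name" and its "arguments". jog_arm: Moves the arm, as the interface text tells. Its arguments: {"type":"object","properties":{"plan":{"type":"array"},"hand":{"type":"number"}},"required":["plan"]}

```bash
ls; mkdir -p pics; cat > h.py <<'E'
import numpy as np, cv2
from workcell import readout, vision, ticket, nets
def save(p,n): cv2.imwrite('pics/'+n,p['frame'][:,:,::-1])
def ray(p,px): # px=(col,row)
    K=np.array(p['K']);d=[(px[0]-K[0,2])/K[0,0],(px[1]-K[1,2])/K[1,1]]
    d=np.array(d);u=d.copy()
    for _ in range(20): u=d/(1+p['k1']*(u@u))
    V=np.array(p['view']);R=V[:3,:3];return -R.T@V[:3,3],R.T@np.r_[u,1]
def atz(p,px,z):
    o,d=ray(p,px);return o+d*(z-o[2])/d[2]
def proj(p,X):
    V=np.array(p['view']);c=V[:3,:3]@np.array(X,float)+V[:3,3];u=c[:2]/c[2];u=u*(1+p['k1']*(u@u));K=np.array(p['K'])
    return np.array([K[0,0]*u[0]+K[0,2],K[1,1]*u[1]+K[1,2]])
E
python3 - <<'E'
from h import *
np.set_printoptions(precision=1,suppress=True)
a=vision.camera('scene');b=vision.camera('top')
save(a,'s0.png');save(b,'t0.png')
cv2.imwrite('pics/both.png',cv2.resize(np.vstack([a['frame'],b['frame']])[:,:,::-1],(448,600)) ) if 0 else None
for n,p in(('s',a),('t',b)):
    print(n,ray(p,(280,210)))
    for q in['cast','box_a','lid_a_hinge','lid_a_edge','dropper','jar','brush','phone']:
        print(q,[(np.round(d['at'][::-1],1).tolist(),round(d['score'],2)) for d in nets.spot_point(p,q)][:6])
print(readout.get_state())
E
```

```text
pics
s (array([1205.3,  344.4, 1350.6]), array([-0.4, -0.3, -0.8]))
cast [([291.1, 257.9], 0.91)]
box_a [([168.8, 119.7], 0.98), ([389.0, 281.3], 0.97), ([160.6, 198.7], 0.85), ([289.1, 150.0], 0.68), ([251.0, 203.0], 0.63), ([376.8, 287.2], 0.18)]
lid_a_hinge [([148.1, 210.4], 0.98), ([237.7, 211.9], 0.95), ([282.0, 148.4], 0.93), ([154.3, 118.0], 0.56)]
lid_a_edge [([176.4, 91.1], 0.92), ([162.6, 170.3], 0.89), ([234.0, 183.4], 0.68), ([293.6, 123.1], 0.63)]
dropper [([281.4, 298.5], 0.81)]
jar [([258.4, 284.1], 0.89)]
brush [([455.5, 340.9], 0.9), ([249.1, 203.7], 0.19)]
phone [([202.7, 152.0], 0.71), ([389.7, 279.2], 0.57)]
t (array([ 458.8, -102.9, 1451.8]), array([ 0.1,  0. , -1. ]))
cast [([260.3, 191.0], 0.6)]
box_a [([328.8, 283.8], 0.9), ([439.6, 249.8], 0.79), ([386.4, 175.0], 0.74), ([321.1, 212.8], 0.69), ([189.2, 219.1], 0.69)]
lid_a_hinge [([316.9, 192.6], 0.9), ([381.8, 148.7], 0.83), ([320.6, 261.0], 0.81), ([448.9, 225.0], 0.59)]
lid_a_edge [([450.0, 265.1], 0.91), ([398.7, 184.5], 0.73), ([332.0, 303.3], 0.67), ([319.5, 184.6], 0.63)]
dropper []
jar [([320.8, 186.7], 0.61), ([271.2, 159.7], 0.51), ([188.1, 218.8], 0.2)]
brush [([124.4, 202.8], 0.96)]
phone [([388.4, 236.0], 0.97), ([185.5, 198.0], 0.54)]
{'time': 0.9, 'joint_positions': array([-1.5,  0.3,  1.5, -0. ,  1.3, -0.2]), 'joint_vel': array([ 0.,  0., -0.,  0.,  0.,  0.]), 'effort': array([ -0. , -41.2, -26. ,  -0. ,   0. ,   0. ]), 'eef_pos': array([ 132.3, -508.1,  231.3]), 'tool_rot': array([-3.1,  0. ,  0.3]), 'ft_force': array([0.1, 0. , 0.5]), 'moment': array([ 0. , -0.1, -0.1]), 'finger_force': 0.0, 'finger_gap': 85.29308160320988}
```

View pics/s0.png

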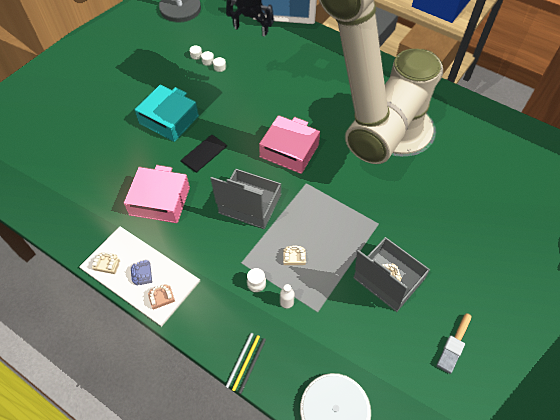

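View pics/t0.png

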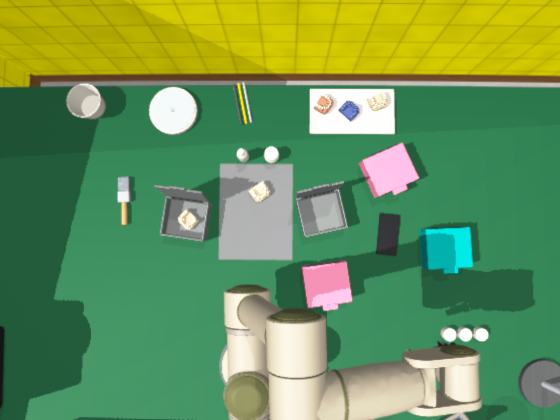

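The scene view shows two grey open boxes: one at about (390,275) with a cast in it and one at about (248,198) that looks empty. In the top view these are at (185,215) and (322,210). The loose cast is on the mat at scene (294,256) / top (260,191). The other casts are the three on the white tray at scene (105,262), (142,271), (160,296), plus the stored one at (392,272). Only the one on the grey mat fits. The pink and turquoise boxes are look-alikes. I'll confirm this in an enlarged crop.

```bash
python3 - <<'E'
from h import *
np.set_printoptions(precision=1,suppress=True)
a=vision.camera('scene');b=vision.camera('top')
ca=a['frame'][160:285,205:325];cb=b['frame'][165:265,220:360]
A=cv2.resize(ca,None,fx=4.6,fy=4.6,interpolation=cv2.INTER_CUBIC)[:,:]
A=cv2.resize(ca,(480,500),interpolation=cv2.INTER_CUBIC)[:, :400]
B=cv2.resize(b['frame'][170:245,245:350],(400,286),interpolation=cv2.INTER_CUBIC)
C=cv2.resize(b['frame'][170:245,145:250],(400,214*1+0),interpolation=cv2.INTER_CUBIC)
im=np.zeros((500,800,3),np.uint8);im[:500,:400]=A;im[:286,400:]=B;im[286:,400:]=C
cv2.imwrite('pics/c0.png',im[:,:,::-1])
print('top',np.array(b['view'])); print(b['K'],b['k1'])
for n,p in(('s',a),('t',b)):
    for q in['cast','box_a','lid_a']:
        print(n,q,[(np.round(d['rect']).tolist(),round(d['score'],2),int(d['pixels'].sum())) for d in nets.outline_of(p,q)][:8])
print('top cast z30',atz(b,(260,191),30),'scene z0',atz(a,(291.1,257.9),0))
print('box',atz(b,(322,213),5))
E
```

```text
top [[   0.    -1.    -0.   -79.8]
 [  -1.    -0.    -0.1  541.1]
 [   0.1    0.    -1.  1424.7]
 [   0.     0.     0.     1. ]]
[[410.4   0.  277.6]
 [  0.  410.4 210.1]
 [  0.    0.    1. ]] -0.03326577408957494
s cast [([283.0, 246.0, 304.0, 266.0], 0.57, 394)]
s box_a [([262.0, 116.0, 319.0, 175.0], 0.98, 2257), ([135.0, 84.0, 198.0, 145.0], 0.94, 2314), ([351.0, 240.0, 428.0, 308.0], 0.86, 3107), ([124.0, 168.0, 188.0, 222.0], 0.81, 2692), ([214.0, 168.0, 280.0, 231.0], 0.56, 2744)]
s lid_a [([136.0, 79.0, 196.0, 129.0], 0.91, 1568), ([211.0, 178.0, 268.0, 219.0], 0.89, 1286), ([263.0, 117.0, 321.0, 160.0], 0.8, 1627), ([126.0, 165.0, 187.0, 214.0], 0.73, 2063), ([360.0, 253.0, 407.0, 302.0], 0.58, 1165)]
t cast [([251.0, 185.0, 268.0, 200.0], 0.53, 210)]
t box_a [([158.0, 184.0, 210.0, 241.0], 0.85, 2023), ([417.0, 228.0, 472.0, 272.0], 0.8, 2179), ([295.0, 181.0, 344.0, 236.0], 0.77, 2080), ([304.0, 263.0, 352.0, 308.0], 0.67, 1944), ([361.0, 143.0, 416.0, 198.0], 0.61, 2057)]
t lid_a [([157.0, 185.0, 208.0, 204.0], 0.98, 462), ([304.0, 260.0, 356.0, 311.0], 0.95, 1890), ([297.0, 182.0, 344.0, 198.0], 0.91, 406), ([364.0, 142.0, 420.0, 194.0], 0.56, 1843), ([425.0, 226.0, 474.0, 273.0], 0.56, 1938)]
top cast z30 [606.8 -15.6  30. ] scene z0 [615.6 -21.4   0. ]
box [ 532.4 -233.4    5. ]
```

View pics/c0.png

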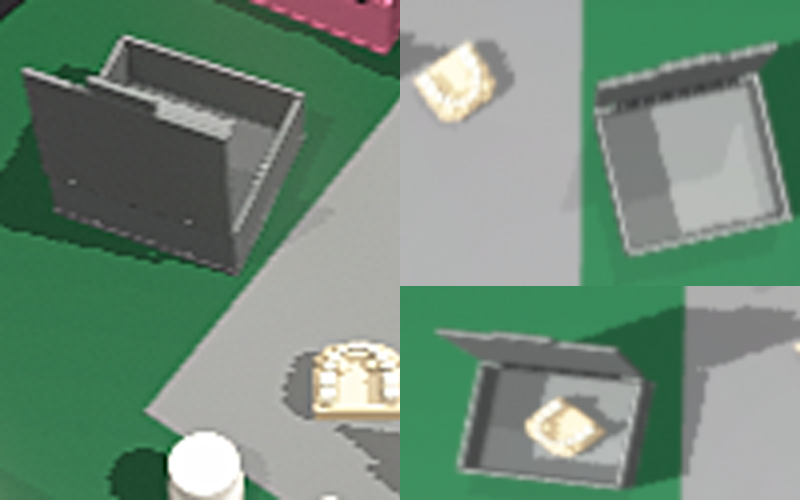

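Confirmed: the right box is empty, the left box holds a cast, and the beige cast on the grey mat is the target. Next I fit the poses of the box and lid.

```bash
python3 - <<'E'
from h import *
from scipy.optimize import least_squares
np.set_printoptions(precision=1,suppress=True)
a=vision.camera('scene');b=vision.camera('top')
obs=[(b,(-67,75,62),(305.1,236.9)),(b,(-67,-75,62),(347.6,226.9)),(b,(67,-75,62),(339,189)),
(a,(-67,-75,62),(236.3,169.5)),(a,(-67,75,62),(280.8,183.8)),(a,(67,75,0),(264.3,228))]
lid=[(a,-75,(211.3,177.5)),(a,75,(262.5,194.5)),(b,-75,(343.5,181.5)),(b,75,(297,192.5))]
def W(q,P):
    c,s=np.cos(q[2]),np.sin(q[2]);return np.array([q[0]+c*P[0]-s*P[1],q[1]+s*P[0]+c*P[1],P[2]])
def f(q):
    r=[proj(p,W(q,P))-o for p,P,o in obs]
    for p,y,o in lid:
        th=q[3];r.append(proj(p,W(q,(67-134*np.cos(th)+3*np.sin(th),y,62+134*np.sin(th)+3*np.cos(th))))-o)
    return np.ravel(r)
r=least_squares(f,[532,-233,.2,1.7],loss='soft_l1');q=r.x
print(q[:2],q[2:].round(3));print(r.fun.reshape(-1,2))
# cast fit via mask silhouettes
for x,n in((b,(260.3,191)),(a,(291.1,257.9))):
    print(atz(x,n,0))
for z,(x,y) in((18,(418-400,85)),(18,(70,42)),(18,(92,85)),(18,(55,122))):
    print(atz(b,(245+x/3.81,170+y/3.81),z))
for n,px in(('drop',(243,153)),('jar',(271,155)),('phone',(388,235))): print(n,atz(b,px,40))
st=readout.get_state();print(st['eef_pos'],st['tool_rot'].round(3))
E
```

```text
[ 531.6 -227.3] [0.2 1.6]
[[-0.5 -0.3]
 [ 0.2 -0.1]
 [-0.3 -0.7]
 [-0.4 -1.8]
 [ 0.9 -1.2]
 [ 0.7  0.9]
 [-0.3 -0.8]
 [-0.2 -0.7]
 [ 0.4 -0.4]
 [-0.7 -0.6]]
[609.9 -14.8   0. ]
[615.6 -21.4   0. ]
[603.3  21.2  18. ]
[643.3 -26.5  18. ]
[603.5 -47.1  18. ]
[569.2 -13.2  18. ]
drop [738.5  44.2  40. ]
jar [731.6 -53.4  40. ]
phone [ 456.2 -456.3   40. ]
[ 132.3 -508.1  231.3] [3.1 0.  0.3]
```

Emit:
{"name": "jog_arm", "arguments": {"plan": [[0, 0, -25, 0, 0, 0], [0, 0, -25, 0, 0, 0], [0, 0, -25, 0, 0, 0], [0, 0, -25, 0, 0, 0]], "hand": 75}}

```text
time: 1.73
eef_pos: [132.3, -507.9, 332.5]
tool_rot: [3.142, -0.0, 0.255]
ft_force: [0.1, -0.1, -0.3]
finger_gap: 74.7
finger_force: 0.0
```

Emit:
{"name": "jog_arm", "arguments": {"plan": [[14, -9, 0, 0, 0, 0], [29, -18, 0, 0, 0, 0], [29, -18, 0, 0, 0, 0], [29, -18, 0, 0, 0, 0], [29, -18, 0, 0, 0, 0], [29, -18, 0, 0, 0, 0], [29, -18, 0, 0, 0, 0], [29, -18, 0, 0, 0, 0], [29, -18, 0, 0, 0, 0], [29, -18, 0, 0, 0, 0], [29, -18, 0, 0, 0, 0], [29, -18, 0, 0, 0, 0], [29, -18, 0, 0, 0, 0], [29, -18, 0, 0, 0, 0], [29, -18, 0, 0, 0, 0], [29, -18, 0, 0, 0, 0], [29, -18, 0, 0, 0, 0], [29, -18, 0, 0, 0, 0], [29, -18, 0, 0, 0, 0], [29, -18, 0, 0, 0, 0]]}}

```text
time: 3.4
eef_pos: [591.5, -24.4, 331.3]
tool_rot: [3.142, -0.0, 0.255]
ft_force: [0.1, -0.6, 1.1]
finger_gap: 75.0
finger_force: 0.0
```

Emit:
{"name": "jog_arm", "arguments": {"plan": [[0, 0, 0, 0, 0, -0.12], [0, 0, 0, 0, 0, -0.12], [0, 0, 0, 0, 0, -0.12], [0, 0, 0, 0, 0, -0.12], [0, 0, 0, 0, 0, -0.12], [0, 0, 0, 0, 0, -0.12], [0, 0, 0, 0, 0, -0.12], [0, 0, 0, 0, 0, -0.12], [0, 0, 0, 0, 0, -0.12], [0, 0, 0, 0, 0, -0.12], [0, 0, 0, 0, 0, -0.12], [0, 0, 0, 0, 0, -0.12], [0, 0, 0, 0, 0, -0.12], [0, 0, 0, 0, 0, -0.12], [0, 0, 0, 0, 0, -0.12], [0, 0, 0, 0, 0, -0.12], [0, 0, 0, 0, 0, 0], [0, 0, 0, 0, 0, 0]]}}

```text
time: 4.9
eef_pos: [590.6, -26.0, 331.2]
tool_rot: [-3.142, -0.0, 2.171]
ft_force: [-0.1, 0.2, 0.4]
finger_gap: 75.2
finger_force: 0.0
```

```bash
python3 - <<'E'
from h import *
np.set_printoptions(precision=3,suppress=True)
w=vision.camera('wrist');save(w,'w0.png')
st=readout.get_state();print(st['time'],st['eef_pos'],st['tool_rot'],st['joint_positions'],ray(w,(280,210)))
for q in('cast','box_a'):
  for d in nets.outline_of(w,q): print(q,d['rect'],d['score'])
print([ (d['at'],d['score'],atz(w,d['at'][::-1],0)) for d in nets.spot_point(w,'cast')])
E
```

```text
4.95 [590.606 -25.976 331.278] [-3.142 -0.     2.171] [-0.242  0.424  1.086  0.     1.632 -0.842] (array([548.658,  35.867, 474.034]), array([ 0.175, -0.243, -0.954]))
cast [273.9, 140.2, 312.0, 186.8] 0.78
cast [330.0, 212.8, 367.1, 258.9] 0.47
box_a [0.0, 110.8, 87.1, 249.8] 0.91
box_a [305.8, 0.0, 420.1, 36.6] 0.68
box_a [100.0, 193.6, 226.8, 361.5] 0.6
box_a [122.1, 353.0, 228.4, 420.0] 0.57
box_a [0.7, 352.4, 15.9, 376.5] 0.48
[([163.6, 289.0], 0.73, array([605.958, -18.419,   0.   ]))]
```

View pics/w0.png

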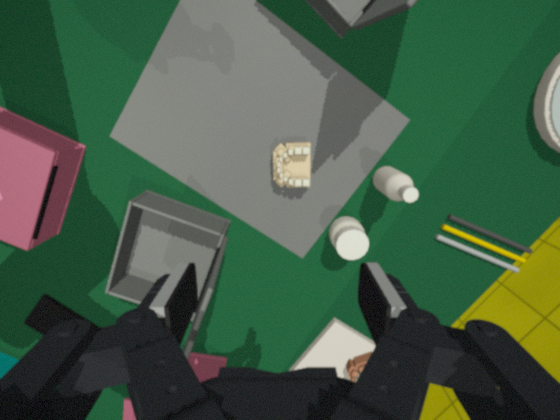

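The wrist view shows the loose cast at about (292,164), its flat back to the right at column 311, nearly square to the fingers. The empty box is at (168,255), and the jar and bottle are at (350,238) and (400,185). I'll centre over the cast, go lower and refine.

Emit:
{"name": "jog_arm", "arguments": {"plan": [[0, 8, 10, 0, 0, 0], [-2, 9, 20, 0, 0, 0], [0, 0, 25, 0, 0, 0], [0, 0, 25, 0, 0, 0], [0, 0, 25, 0, 0, 0], [0, 0, 25, 0, 0, 0], [0, 0, 20, 0, 0, 0], [0, 0, 0, 0, 0, 0], [0, 0, 0, 0, 0, 0]]}}

```text
time: 5.85
eef_pos: [605.6, -17.7, 180.6]
tool_rot: [-3.14, -0.001, 2.174]
ft_force: [0.9, -0.6, 1.0]
finger_gap: 74.9
finger_force: 0.0
```

```bash
python3 - <<'E'
from h import *
np.set_printoptions(precision=3,suppress=True)
w=vision.camera('wrist')
st=readout.get_state();print(st['time'],st['eef_pos'],st['tool_rot'])
d=nets.outline_of(w,'cast')
for e in d: print(e['rect'],e['score'])
s=nets.spot_point(w,'cast');print([(e['at'],atz(w,e['at'][::-1],0)) for e in s])
hsv=cv2.cvtColor(w['frame'],cv2.COLOR_RGB2HSV);l,t,r,bt=[int(v) for v in d[0]['rect']]
m=((hsv[:,:,1]>35)&(hsv[:,:,0]<30)&(hsv[:,:,2]>60)).astype(np.uint8);k=np.zeros_like(m);k[t-6:bt+6,l-6:r+6]=1;m*=k
c=max(cv2.findContours(m,0,2)[0],key=cv2.contourArea);P=np.array([atz(w,p[0],9)[:2] for p in c],np.float32)
print('net px',d[0]['pixels'].sum(),'hsv',m.sum());R=cv2.minAreaRect(P);print(R);print(cv2.boxPoints(R))
im=cv2.resize(w['frame'][t-30:bt+30,l-40:r+40],None,fx=3,fy=3,interpolation=cv2.INTER_CUBIC);print(l-40,t-30,im.shape)
cv2.imwrite('pics/w1.png',im[:600,:800,::-1])
E
```

```text
5.9 [606.214 -17.835 182.014] [3.141 0.001 2.175]
[253.2, 153.9, 307.2, 219.9] 0.63
[([185.2, 281.9], array([609.194, -15.045,   0.   ]))]
net px 3389 hsv 2947
((608.68017578125, -17.621761322021484), (55.52186584472656, 67.62489318847656), 34.54063415527344)
[[566.641  -5.51 ]
 [604.984 -61.214]
 [650.719 -29.734]
 [612.376  25.971]]
213 123 (378, 402, 3)
```

View pics/w1.png

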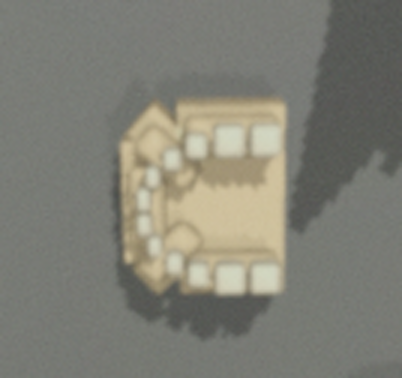

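The crop shows the cast alone, square to the fingers to within a degree, teeth up, with its back edge at crop column 285 and its front at 123. I'll descend and grip it.

Emit:
{"name": "jog_arm", "arguments": {"plan": [[0, 2, 15, 0, 0, 0], [0, 0, 25, 0, 0, 0], [0, 0, 25, 0, 0, 0], [0, 0, 25, 0, 0, 0], [0, 0, 25, 0, 0, 0], [0, 0, 25, 0, 0, 0], [0, 0, 15, 0, 0, 0], [0, 0, 10, 0, 0, 0], [0, 0, 8, 0, 0, 0], [0, 0, 5, 0, 0, 0], [0, 0, 3, 0, 0, 0], [0, 0, 0, 0, 0, 0], [0, 0, 0, 0, 0, 0], [0, 0, 0, 0, 0, 0]]}}

```text
time: 7.17
eef_pos: [607.8, -16.9, 1.1]
tool_rot: [3.141, 0.001, 2.175]
ft_force: [0.0, -0.3, -0.8]
finger_gap: 75.2
finger_force: 0.0
```

Emit:
{"name": "jog_arm", "arguments": {"plan": [[0, 0, 0, 0, 0, 0], [0, 0, 0, 0, 0, 0], [0, 0, 0, 0, 0, 0], [0, 0, 0, 0, 0, 0], [0, 0, 0, 0, 0, 0], [0, 0, 0, 0, 0, 0], [0, 0, 0, 0, 0, 0], [0, 0, 0, 0, 0, 0], [0, 0, 0, 0, 0, 0], [0, 0, 0, 0, 0, 0], [0, 0, 0, 0, 0, 0], [0, 0, 0, 0, 0, 0]], "hand": 30}}

```text
time: 8.17
eef_pos: [607.8, -16.9, 1.1]
tool_rot: [3.141, 0.001, 2.175]
ft_force: [-0.6, 1.4, 6.0]
finger_gap: 50.8
finger_force: 63.6
```

Emit:
{"name": "jog_arm", "arguments": {"plan": [[0, 0, -4, 0, 0, 0], [0, 0, -8, 0, 0, 0], [0, 0, -15, 0, 0, 0], [0, 0, -20, 0, 0, 0], [0, 0, -25, 0, 0, 0], [0, 0, -25, 0, 0, 0], [0, 0, -15, 0, 0, 0], [0, 0, -8, 0, 0, 0], [0, 0, 0, 0, 0, 0], [0, 0, 0, 0, 0, 0]]}}

```text
time: 9.0
eef_pos: [607.0, -16.8, 119.8]
tool_rot: [-3.141, -0.001, 2.175]
ft_force: [0.3, -0.1, -1.4]
finger_gap: 50.2
finger_force: 62.9
```

```bash
python3 - <<'E'
from h import *
from scipy.optimize import least_squares
np.set_printoptions(precision=3,suppress=True)
st=readout.get_state();print(st['eef_pos'],st['tool_rot'],st['ft_force'],st['finger_gap'])
w=vision.camera('wrist');a=vision.camera('scene');b=vision.camera('top')
obs=[(b,(-67,75,62),(305.1,236.9)),(b,(-67,-75,62),(347.6,226.9)),(b,(67,-75,62),(339,189)),
(a,(-67,-75,62),(236.3,169.5)),(a,(-67,75,62),(280.8,183.8)),(a,(67,75,0),(264.3,228))]
def W(q,P):
    c,s=np.cos(q[2]),np.sin(q[2]);return np.array([q[0]+c*P[0]-s*P[1],q[1]+s*P[0]+c*P[1],P[2]])
r=least_squares(lambda q:np.ravel([proj(p,W(q,P))-o for p,P,o in obs]),[532,-233,.2],loss='soft_l1')
print(r.x)
d=np.array([526.7,-228.3])-st['eef_pos'][:2];y=st['tool_rot'][2]
print('tool d',d@[np.cos(y),np.sin(y)],d@[np.sin(y),-np.cos(y)])
o=nets.outline_of(w,'cast');print([(e['rect'],e['score']) for e in o][:2])
E
```

```text
[607.016 -16.79  119.751] [-3.141 -0.001  2.175] [ 0.299 -0.13  -1.422] 50.15570885232383
[ 531.816 -228.044    0.22 ]
tool d -128.47711857384715 -186.2282805820793
[([219.1, 206.4, 339.0, 361.0], 0.64)]
```

Emit:
{"name": "jog_arm", "arguments": {"plan": [[6, -9, 0, 0, 0, 0], [12, -17, 0, 0, 0, 0], [12, -18, 0, 0, 0, 0], [12, -17, 0, 0, 0, 0], [6, -9, 0, 0, 0, 0], [-10, -6, 0, 0, 0, 0], [-20, -13, 0, 0, 0, 0], [-22, -15, 0, 0, 0, 0], [-23, -15, 0, 0, 0, 0], [-23, -15, 0, 0, 0, 0], [-23, -15, 0, 0, 0, 0], [-22, -15, 0, 0, 0, 0], [-20, -13, 0, 0, 0, 0], [-10, -7, 0, 0, 0, 0], [-4, -2, 0, 0, 0, 0], [0, 0, 0, 0, 0, 0.09], [0, 0, 0, 0, 0, 0.1], [0, 0, 0, 0, 0, 0.1], [0, 0, 0, 0, 0, 0.095], [0, 0, 0, 0, 0, 0]]}}

```text
time: 10.87
eef_pos: [527.7, -227.6, 120.1]
tool_rot: [-3.141, -0.001, 1.787]
ft_force: [1.1, 0.5, -1.2]
finger_gap: 50.6
finger_force: 62.9
```

```bash
python3 - <<'E'
from h import *
np.set_printoptions(precision=3,suppress=True)
st=readout.get_state();print(st['time'],st['eef_pos'],st['tool_rot'],st['ft_force'],st['finger_gap'])
a=vision.camera('scene');w=vision.camera('wrist')
im=np.hstack([cv2.resize(a['frame'][120:260,190:300],(400,509)),cv2.resize(w['frame'],(400,300))[:300].repeat(1,0) if 0 else cv2.copyMakeBorder(cv2.resize(w['frame'],(400,300)),0,209,0,0,0)])
cv2.imwrite('pics/p0.png',im[:,:,::-1])
E
```

```text
10.8667 [ 527.722 -227.645  120.07 ] [-3.141 -0.001  1.787] [ 1.132  0.503 -1.215] 50.589697528495954
```

View pics/p0.png

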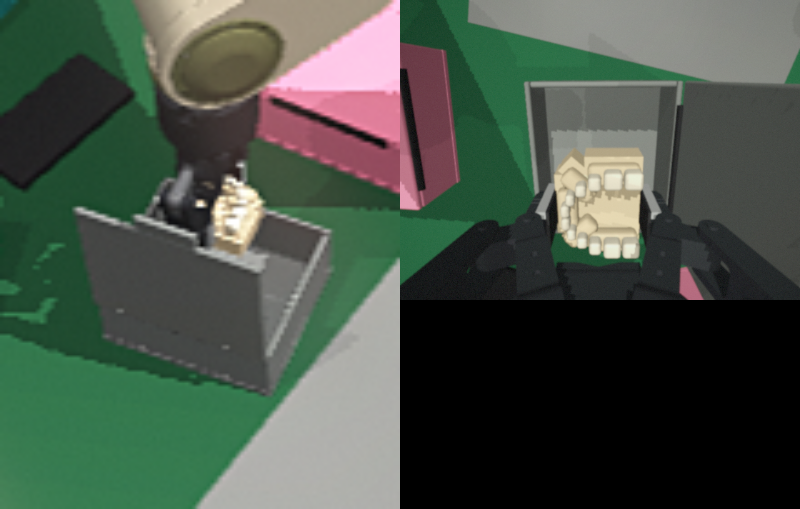

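Held level and square to the box, centred between its walls. I'll lower it gently.

Emit:
{"name": "jog_arm", "arguments": {"plan": [[0, 0, 10, 0, 0, 0], [0, 0, 18, 0, 0, 0], [0, 0, 18, 0, 0, 0], [0, 0, 18, 0, 0, 0], [0, 0, 15, 0, 0, 0], [0, 0, 12, 0, 0, 0], [0, 0, 8, 0, 0, 0], [0, 0, 5, 0, 0, 0], [0, 0, 3, 0, 0, 0], [0, 0, 1, 0, 0, 0], [0, 0, 1, 0, 0, 0], [0, 0, 0, 0, 0, 0], [0, 0, 0, 0, 0, 0]]}}

```text
time: 12.05
eef_pos: [527.8, -228.8, 11.8]
tool_rot: [3.141, 0.001, 1.79]
ft_force: [0.0, 0.1, -1.7]
finger_gap: 50.5
finger_force: 62.9
```

Emit:
{"name": "jog_arm", "arguments": {"plan": [[0, 0, 1, 0, 0, 0], [0, 0, 1, 0, 0, 0], [0, 0, 1, 0, 0, 0], [0, 0, 1, 0, 0, 0], [0, 0, 0.5, 0, 0, 0], [0, 0, 0, 0, 0, 0], [0, 0, 0, 0, 0, 0]]}}

```text
time: 12.63
eef_pos: [528.4, -228.9, 7.1]
tool_rot: [3.14, 0.001, 1.79]
ft_force: [5.5, 0.0, 0.4]
finger_gap: 50.3
finger_force: 64.9
```

Emit:
{"name": "jog_arm", "arguments": {"plan": [[0, 0, 0.5, 0, 0, 0], [0, 0, 0, 0, 0, 0], [0, 0, 0, 0, 0, 0]]}}

```text
time: 12.88
eef_pos: [528.5, -228.9, 6.7]
tool_rot: [3.14, 0.002, 1.79]
ft_force: [6.8, 0.4, 1.1]
finger_gap: 50.3
finger_force: 64.9
```

```bash
python3 - <<'E'
from h import *
np.set_printoptions(precision=3,suppress=True)
st=readout.get_state();print(st['time'],st['eef_pos'],st['tool_rot'],st['ft_force'],st['moment'])
w=vision.camera('wrist');save(w,'p1.png')
E
```

```text
12.8833 [ 528.512 -228.882    6.747] [3.14  0.002 1.79 ] [6.788 0.42  1.145] [ 0.047 -0.63  -0.022]
```

View pics/p1.png

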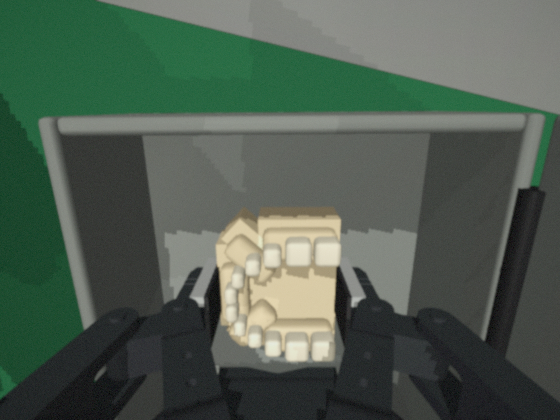

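The near-wall knuckle seems to be touching the rim: +x force, with the left linkage at about (110,320) over the left rim. The gripper is about 4 mm off centre, so I'll lift slightly, shift 4 mm towards the hinge, and set it down.

Emit:
{"name": "jog_arm", "arguments": {"plan": [[0, 0, -1.5, 0, 0, 0], [0, 0, -1.5, 0, 0, 0], [0, 2, 0, 0, 0, 0], [0, 2, 0, 0, 0, 0], [0, 0, 0, 0, 0, 0], [0, 0, 1, 0, 0, 0], [0, 0, 1, 0, 0, 0], [0, 0, 1, 0, 0, 0], [0, 0, 0, 0, 0, 0], [0, 0, 0, 0, 0, 0]]}}

```text
time: 13.77
eef_pos: [531.4, -227.8, 6.2]
tool_rot: [-3.141, -0.0, 1.79]
ft_force: [0.1, -0.2, -0.9]
finger_gap: 50.3
finger_force: 65.9
```

Emit:
{"name": "jog_arm", "arguments": {"plan": [[0, 0, 0.5, 0, 0, 0], [0, 0, 0, 0, 0, 0], [0, 0, 0, 0, 0, 0]]}}

```text
time: 14.02
eef_pos: [531.4, -227.8, 6.1]
tool_rot: [-3.142, 0.0, 1.79]
ft_force: [-2.3, 1.2, 4.4]
finger_gap: 50.1
finger_force: 66.4
```

Emit:
{"name": "jog_arm", "arguments": {"plan": [[0, 0, 0.3, 0, 0, 0], [0, 0, 0, 0, 0, 0], [0, 0, 0, 0, 0, 0]]}}

```text
time: 14.27
eef_pos: [531.4, -227.8, 6.1]
tool_rot: [-3.142, 0.0, 1.79]
ft_force: [-3.1, 1.3, 7.8]
finger_gap: 50.3
finger_force: 66.9
```

Contact with the floor at the expected height (6.1 mm). Now I release with a small opening.

Emit:
{"name": "jog_arm", "arguments": {"plan": [[0, 0, 0, 0, 0, 0], [0, 0, 0, 0, 0, 0], [0, 0, 0, 0, 0, 0], [0, 0, 0, 0, 0, 0], [0, 0, 0, 0, 0, 0], [0, 0, 0, 0, 0, 0]], "hand": 57}}

```text
time: 14.77
eef_pos: [531.6, -227.8, 5.5]
tool_rot: [3.141, 0.0, 1.79]
ft_force: [1.6, -0.8, 0.9]
finger_gap: 57.1
finger_force: 0.0
```

Emit:
{"name": "jog_arm", "arguments": {"plan": [[0, 0, -3, 0, 0, 0], [0, 0, -5, 0, 0, 0], [0, 0, -8, 0, 0, 0], [0, 0, -12, 0, 0, 0], [0, 0, -20, 0, 0, 0], [0, 0, -25, 0, 0, 0], [0, 0, -30, 0, 0, 0], [0, 0, -30, 0, 0, 0], [0, 0, -30, 0, 0, 0], [0, 0, -30, 0, 0, 0], [0, 0, -30, 0, 0, 0], [0, 0, -30, 0, 0, 0], [0, 0, -20, 0, 0, 0], [0, 0, 0, 0, 0, 0]]}}

```text
time: 15.93
eef_pos: [532.2, -228.3, 284.5]
tool_rot: [3.135, 0.007, 1.79]
ft_force: [-0.2, 0.5, 0.9]
finger_gap: 56.9
finger_force: 0.0
```

```bash
python3 - <<'E'
from h import *
from scipy.optimize import least_squares
np.set_printoptions(precision=3,suppress=True)
st=readout.get_state();print(st['time'],st['eef_pos'],st['tool_rot'],st['joint_positions'],st['ft_force'])
w=vision.camera('wrist');save(w,'q0.png')
print([(atz(w,e['at'][::-1],5),e['score']) for e in nets.spot_point(w,'cast')])
a=vision.camera('scene');b=vision.camera('top')
x,y,t=531.816,-228.044,.22
lid=[(a,-75,(211.3,177.5)),(a,75,(262.5,194.5)),(b,-75,(343.5,181.5)),(b,75,(297,192.5))]
def P(th,r,yy,n):
    X=67-r*np.cos(th)+n*np.sin(th);Z=62+r*np.sin(th)+n*np.cos(th)
    return np.array([x+np.cos(t)*X-np.sin(t)*yy,y+np.sin(t)*X+np.cos(t)*yy,Z])
r=least_squares(lambda q:np.ravel([proj(p,P(q[0],134,yy,3))-o for p,yy,o in lid]),[1.7],loss='soft_l1');print('lid',r.x,r.fun)
for th in (r.x[0],1.5,1.2,.9,.6,.3,0): print(th,P(th,115,0,6))
E
```

```text
15.9333 [ 532.195 -228.278  284.526] [3.135 0.007 1.79 ] [-0.607  0.4    1.238 -0.     1.494 -0.826] [-0.248  0.46   0.854]
[(array([ 533.573, -226.944,    5.   ]), 0.98)]
lid [1.602] [-0.58  -1.148 -0.692 -0.74   0.895 -0.212 -0.293 -0.804]
1.601766839062859 [ 606.529 -211.337  176.759]
1.5 [ 595.103 -213.892  177.136]
1.2 [ 561.992 -221.296  171.359]
0.9 [ 532.026 -227.997  155.812]
0.6 [ 507.881 -233.396  131.886]
0.3 [ 491.716 -237.011  101.717]
0 [ 484.973 -238.519   68.   ]
```

View pics/q0.png

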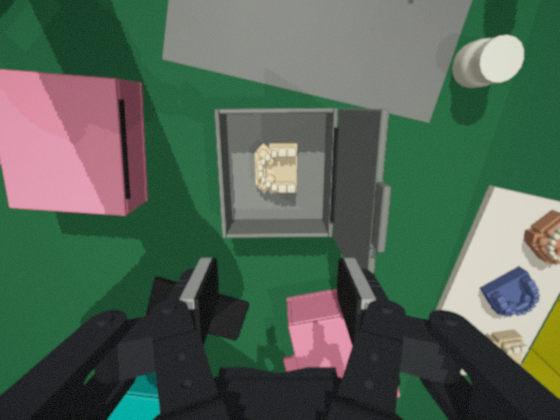

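The wrist view shows the cast standing teeth up in the box at (277,168), with the lid open at columns 335–385. I'll shut the fingers, go over and behind the lid, and come down beyond its outer face.

Emit:
{"name": "jog_arm", "arguments": {"plan": [[0, 10, 0, 0, 0, 0], [0, 20, 0, 0, 0, 0], [0, 25, 0, 0, 0, 0], [0, 25, 0, 0, 0, 0], [0, 25, 0, 0, 0, 0], [0, 25, 0, 0, 0, 0], [0, 15, 0, 0, 0, 0], [0, 5, 0, 0, 0, 0], [0, 0, 0, 0, 0, 0], [0, 0, 0, 0, 0, 0]], "hand": 0}}

```text
time: 16.97
eef_pos: [677.3, -195.4, 277.8]
tool_rot: [-3.14, -0.001, 1.79]
ft_force: [0.7, -0.3, 0.0]
finger_gap: -0.1
finger_force: 0.0
```

Emit:
{"name": "jog_arm", "arguments": {"plan": [[0, 0, 10, 0, 0, 0], [0, 0, 15, 0, 0, 0], [0, 0, 20, 0, 0, 0], [0, 0, 20, 0, 0, 0], [0, 0, 20, 0, 0, 0], [0, 0, 15, 0, 0, 0], [0, 0, 8, 0, 0, 0], [0, 0, 0, 0, 0, 0], [0, 0, 0, 0, 0, 0]]}}

```text
time: 17.72
eef_pos: [677.6, -195.6, 171.5]
tool_rot: [3.141, 0.001, 1.789]
ft_force: [0.4, 0.0, -0.4]
finger_gap: 0.3
finger_force: 0.0
```

Emit:
{"name": "jog_arm", "arguments": {"plan": [[0, -10, 0, 0, 0, 0], [0, -12, 0, 0, 0, 0], [0, -12, 0, 0, 0, 0], [0, -8, 0, 0, 0, 0], [0, -8, 0, 0, 0, 0], [0, -8, 0, 0, 0, 0], [0, -8, 0, 0, 0, 0], [0, -8, 0, 0, 0, 0], [0, 0, 0, 0, 0, 0]]}}

```text
time: 18.47
eef_pos: [605.2, -212.0, 172.5]
tool_rot: [3.14, 0.002, 1.789]
ft_force: [-0.2, -0.0, -0.2]
finger_gap: 0.1
finger_force: 0.0
```

Emit:
{"name": "jog_arm", "arguments": {"plan": [[0, -8, 0, 0, 0, 0], [0, -8, 0, 0, 0, 0], [0, -8, 0, 0, 0, 0], [0, -8, 3, 0, 0, 0], [0, -8, 3, 0, 0, 0], [0, -8, 4, 0, 0, 0], [0, -8, 4, 0, 0, 0], [0, 0, 0, 0, 0, 0]]}}

```text
time: 19.13
eef_pos: [550.1, -223.8, 156.6]
tool_rot: [-3.141, -0.0, 1.789]
ft_force: [-0.1, -0.0, 0.2]
finger_gap: 0.2
finger_force: 0.0
```

```bash
python3 - <<'E'
from h import *
a=vision.camera('scene');b=vision.camera('top')
st=readout.get_state();print(st['eef_pos'],st['ft_force'])
im=np.hstack([cv2.resize(a['frame'][120:245,190:300],(400,455)),cv2.resize(b['frame'][150:260,270:367],(400,455))])
cv2.imwrite('pics/l0.png',im[:,:,::-1])
E
```

```text
[ 551.24655018 -223.62599928  157.17555569] [ 0.06497772 -0.27486798  0.4992403 ]
```

View pics/l0.png

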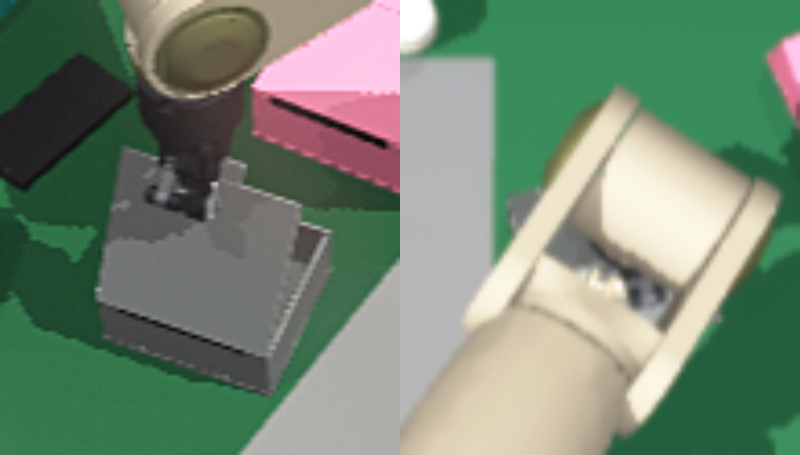

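The lid is about half closed, with the fingers on its outer face. I'll continue along the arc.

Emit:
{"name": "jog_arm", "arguments": {"plan": [[0, -8, 6, 0, 0, 0], [0, -8, 8, 0, 0, 0], [0, -8, 9, 0, 0, 0], [0, -6, 10, 0, 0, 0], [0, -5, 10, 0, 0, 0], [0, -5, 10, 0, 0, 0], [0, -3, 10, 0, 0, 0], [0, -3, 9, 0, 0, 0], [0, -2, 6, 0, 0, 0], [0, 0, 4, 0, 0, 0], [0, 0, 0, 0, 0, 0], [0, 0, 0, 0, 0, 0]]}}

```text
time: 20.23
eef_pos: [504.4, -233.9, 74.6]
tool_rot: [3.141, 0.0, 1.79]
ft_force: [-0.2, -0.4, -0.2]
finger_gap: 0.0
finger_force: 0.0
```

Emit:
{"name": "jog_arm", "arguments": {"plan": [[0, 0, 2, 0, 0, 0], [0, 0, 2, 0, 0, 0], [0, 0, 1, 0, 0, 0], [0, 0, 1, 0, 0, 0], [0, 0, 0, 0, 0, 0], [0, 0, 0, 0, 0, 0]]}}

```text
time: 20.73
eef_pos: [504.2, -233.9, 68.6]
tool_rot: [3.141, 0.0, 1.79]
ft_force: [0.5, -0.1, 0.5]
finger_gap: 0.1
finger_force: 0.4
```

Emit:
{"name": "jog_arm", "arguments": {"plan": [[0, 0, 1, 0, 0, 0], [0, 0, 0.5, 0, 0, 0], [0, 0, 0.5, 0, 0, 0], [0, 0, 0, 0, 0, 0], [0, 0, 0, 0, 0, 0]]}}

```text
time: 21.15
eef_pos: [504.3, -233.9, 68.3]
tool_rot: [3.141, 0.001, 1.79]
ft_force: [-7.0, 4.2, 18.0]
finger_gap: -0.1
finger_force: 8.6
```

A hard stop at z = 68 mm (62 + 6) means the lid is flat on the rim. I'll retract and verify.

Emit:
{"name": "jog_arm", "arguments": {"plan": [[0, 0, -4, 0, 0, 0], [0, 0, -10, 0, 0, 0], [0, 0, -20, 0, 0, 0], [0, 0, -25, 0, 0, 0], [0, 0, -30, 0, 0, 0], [0, 0, -30, 0, 0, 0], [0, 0, -30, 0, 0, 0], [0, 0, -30, 0, 0, 0], [0, 0, -20, 0, 0, 0], [0, 0, -10, 0, 0, 0], [0, 0, 0, 0, 0, 0], [0, 0, 0, 0, 0, 0]]}}

```text
time: 22.15
eef_pos: [503.9, -233.7, 274.7]
tool_rot: [-3.141, -0.001, 1.79]
ft_force: [-1.2, 0.1, -0.5]
finger_gap: -0.3
finger_force: 0.0
```

```bash
python3 - <<'E'
from h import *
a=vision.camera('scene');w=vision.camera('wrist')
st=readout.get_state();print(st['time'],st['eef_pos'],st['ft_force'])
im=np.hstack([cv2.resize(a['frame'][120:320,190:440],(500,400)),cv2.copyMakeBorder(cv2.resize(w['frame'],(300,225)),0,175,0,0,0)])
cv2.imwrite('pics/f0.png',im[:,:,::-1])
print([(atz(w,e['at'][::-1],68),e['score']) for e in nets.spot_point(w,'lid_a_edge')])
x,y,t=531.816,-228.044,.22;print('closed edge expected',x-67*np.cos(t),y-67*np.sin(t))
E
```

```text
22.25 [ 503.70665566 -233.56967664  273.75401449] [-0.63805491  0.35569988 -0.83731724]
[(array([ 467.63570795, -242.38624994,   68.        ]), 0.74), (array([ 225.75298339, -256.15288142,   68.        ]), 0.66)]
closed edge expected 466.4308708948495 -242.66538474641825
```

View pics/f0.png

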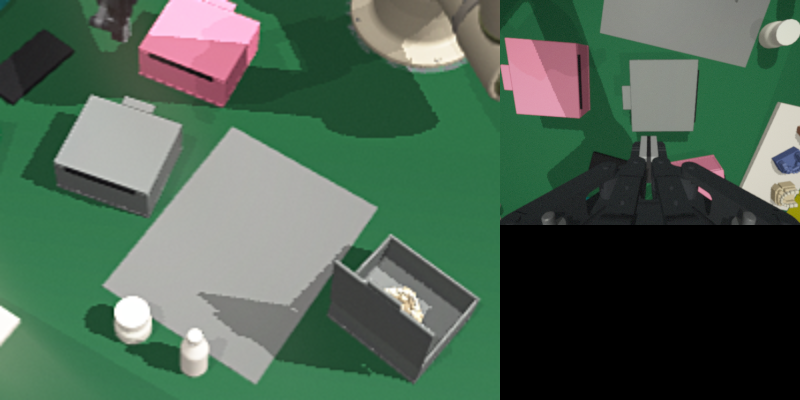

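The lid is shut flat: its edge is within about 1.5 mm of the expected closed position. The other box is open with its cast inside, and the bystanders haven't moved.

```bash
python3 -c "
from workcell import ticket
print(ticket.job_done())"
```

```text
the job is handed in; nothing more can be done
None
```

The loose cast is standing teeth up on the floor of the empty box, and that box's lid is closed. The other box is still open with its cast in place, and the job was handed in at about 22 s.

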